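# Clamp a specimen slide under the sprung arm of a microscope stage

## Robot

A 7-joint arm with a two-finger parallel gripper is mounted at the origin on a cart in front of the work surface, level with it; the furniture and walls round the work are solid. World frame = base frame: x ahead of the robot, y to its left, z up, the work surface at z = 0. Lengths are in m, angles in rad, forces in N, time in s.
With the tool pointing down it reaches from about 0.4 to 0.85 m from the base axis. Payload 10.4 kg.
Tool frame: the origin (TCP) lies midway between the tips of the shut fingers; the grasp point (between the pads) lies 19 mm behind it; z points along the fingers, y is the direction in which the jaws open and shut (so a half turn about z gives the same grasp; the last joint's range is limited). The gripper opens to 85 mm and grips with 20 to 120 N. Pads are 22 mm wide; open, the fingers measure 114 mm over their backs; the gripper's body (76 mm by 85 mm) begins 54 mm behind the grasp point. The pads swing forward as they close: fully open they stand 13 mm farther back than shut.
Start: joints at [1.287, 0.332, -0.065, 1.46, 0.022, 1.35, -0.088], TCP at [0.161, -0.604, 0.231] pointing down, gripper open.
Joint ranges: [-2.6, 2.6], [-0.5, 2.12], [-1.47, 1.34], [0.16, 2.42], [-1.27, 4.41], [0.06, 2.06], [-2.6, 2.6]. Speed limits (rad/s): [2.22, 2.22, 2.79, 2.79, 3.14, 3.14, 3.14].

## Interface

Orientations are given as a unit quaternion [x, y, z, w].
In Python, from workcell import manip, camera, camera_info, workorder, nets gives the robot as it stands.
- The arm moves only by the tool apply_moves, never from a script. Its argument "commands" is a list of rows, each a list of 5 numbers: the shift along the tool's x, y, z in m, then the turn about the tool's z in degrees, then the gripper command: -1 is fully open, 1 is shut, values between are in proportion. A call has 1 to 5 rows; each row shifts and turns the pose as measured when the row begins, along the tool's axes as they then stand; what a row does not reach is not made up. A row lasts 1/12 s, in which the tool goes at most 41.7 mm and 7.16 degrees, less where a joint would pass 70% of its speed; a pose out of reach is approached as far as the arm can. A call is refused whole if a number of a shift passes 0.0417 or a number of a turn 7.16, either way. A call with a gripper value outside its range is refused whole. The fingers move at their own pace and stop on an object; "squeeze" is the grip in N (left out, the last holds). Time passes only in rows, so rows that do not move let the fingers close. It gives the time, the measured TCP pose, the force and the opening at its end, in the units of the state.
- manip.get_obs(): the state, without advancing time (a new reading comes with each control period).
- camera(name): name is "scene" or "top" or "wrist"; returns (picture, depth): 420x560x3 uint8, red, green, blue; 420x560 float32, m along the optical axis (not along the pixel's ray), 0 where there is no reading.
- camera_info(name): a dict with "camera_matrix" (3x3 intrinsics, pixels), "xyz" and "rotation" of the camera in the world; the wrist camera has in their place "T_tool_cam" (4x4, takes a point from camera to tool coordinates, whose origin is the TCP and whose axes are the flange's). Camera axes: x right, y down, z forward; pixel columns grow to the right and rows downward; lengths in m; the calibration is good to about 2 mm. A picture is of the moment at which its call begins: read the wrist's pose just before it. camera_info takes no time and is no camera call.
- workorder.hand_in(): hands the job in, once; it reports no verdict.
Trained networks look in the newest picture that a camera, given by its name, has taken for a name from the list of things; names that differ only in an ending like _2 or _b are one class to them, and where a whole thing is asked for, a point or a joint stands for the part that bears it (a point fixed in the world has none). Each returns a list of dicts, best first, with "conf" (0 to 1); they miss things now and then, are a little off and sometimes report something else, mostly with a low value. They report only what shows in the picture. A call takes as long as a camera call.
- nets.look_for(camera, thing): "rect" ([left, top, width, height] in pixels, round what is visible of it).
- nets.place_of(camera, thing): "xy" ([column, row] in pixels: a listed point, or the origin of a listed thing).
The state is a dict: "clock": time; "joint_pos": joint angles; "joint_velocities": joint speeds; "tau": joint torques, N m; "position": TCP position; "ee_rot": TCP orientation; "ft_force": force on the tool from outside, world axes, zero at the start; "torque": the same for the moment, N m; "grip_width": opening from 0.0 (shut) to 1.0 (fully open).
Only numpy, scipy, OpenCV 4.12 (cv2) and the standard library are available. Lean on these libraries where they do the work, as an engineer would, in place of code of your own. Each camera call takes 0.05 s, during which the arm holds its last target. There are 200 camera calls.

## Task

Clamp the specimen slide on the microscope stage: draw the sprung curved arm right back until it stays back by itself, set the slide flat on the stage, press it squarely against the long fixed edge first and then along that edge against the end stop, each time with a definite push of 5 to 12 newtons and never more. Then take the arm's peg and, without letting it snap, lead the arm slowly home until it rests on the slide and clamps it, and let go. Leave the slide flush with both edges and the other things on the bench where they are.

Things in the scene. Friction and masses are not known exactly. Their poses are not given: they have to be found in the camera images.
- stage: Fixed dark steel stage plate, 138 x 140 mm, 12 mm thick; its flat top is the bed. Origin on the worktop, under the middle of a clamped slide (end stop in its middle setting). x points towards the long fixed edge (roughly away from the robot), y to the left along it, z up. The plate spans x -98..40, y -75..65 mm. Carries the long edge and the arm
- long_edge: The long fixed edge, an aluminium bar 80 mm long, 8 mm wide, standing 9 mm above the bed. Origin at the middle of its inner (-x) face at bed height, 25 mm from the stage's origin in x; axes as the stage's
- end_stop: Short aluminium end stop, square to the long edge, 28 mm long, 9 mm above the bed, at the right (-y) end; clamped fast, but its setting varies 5 mm either way along y. Origin on its inner (+y) face at bed height; axes as the stage's. With the slide's right-hand short side against this face, the slide's centre stands 38 mm to +y
- clip_arm (a joint): Angle of the curved steel arm about its upright pivot (rad), growing counterclockwise seen from above as the peg moves to the stage's -x. 0: fully in, no slide; 0.15: resting on a slide that lies against the long edge; 0.45: dead point of the spring; 0.65: fully back, at its limit. Below 0.45 the spring drives it home, above 0.45 back, so it stays back. Let go below 0.45 it snaps home
- pivot (a point): Axis of the arm's pivot at bed height, 45 mm to -x and 60 mm to -y of the stage's origin; axes as the stage's. The arm is an 8 mm round bar, centre 4.5 mm above the bed, its hub 20 mm wide and, with the post, 22 mm high above the bed
- peg (a point): Upright steel peg at the arm's free end, 10 mm in diameter, top 39 mm above the bed. The point lies on its axis 30 mm above the bed (z = 42 mm). It moves on a circle of 95.3 mm radius about the pivot; at joint 0 it stands 22.1 mm to +x and 92.7 mm to +y of the pivot in the stage's axes. The spring force at the peg is 3 to 5 N near home, nil at the dead point, up to 4 N back
- slide: Loose aluminium specimen slide, 50 (x) x 76 (y) x 6 mm, 0.12 kg, lying flat. Upright grip rib 12 mm wide (y), 36 mm long (x), its top 36 mm above the underside, its middle 12 mm to -y of the slide's centre; a dark specimen under glass at the +y end. Origin: centre of the underside. Goes on the stage with its axes along the stage's, rib end to the end stop
- marker: Blue marker pen, 132 x 14 mm, lying between stage and slide; leave alone. Origin at its underside's centre
- weight: Brass weight with a knob, 29 mm wide, 51 mm high; leave alone. Origin at its underside's centre
- tape_roll: Roll of brown tape lying flat, 64 mm wide, 19 mm high; leave alone. Origin at its underside's centre
- timer: White timer, 62 x 68 x 22 mm; leave alone. Origin at its underside's centre

How it is judged:
On the way, in this order (a step that is already met when the one before it is completed fails the run):
1. the arm stays back by itself, past its dead point (joint over 0.55), with the fingers off it (value of joint clip_arm above 0.55 rad and contact force between the fingers and stage below 0.1 N and height (world z) of slide below 0.006 m), for 0.2 s.
2. with the arm still back, the slide lies flat and square on the bed (within 0.03 rad) and is pressed against the long edge with 4 N or more (value of joint clip_arm above 0.55 rad and x of slide in the frame of stage above -0.0012 m and z of slide in the frame of stage below 0.0132 m and angle between the x axis of slide and the x axis of stage, either way round below 0.03 rad and contact force between slide and long_edge above 4 N), for 0.2 s.
3. with the arm still back, the slide lies flat on the bed along the long edge (gap under 1.2 mm, square within 0.03 rad) and is then pressed against the end stop with 4 N or more (value of joint clip_arm above 0.55 rad and x of slide in the frame of stage above -0.0012 m and z of slide in the frame of stage below 0.0132 m and y of slide in the frame of end_stop below 0.0392 m and angle between the x axis of slide and the x axis of stage, either way round below 0.03 rad and contact force between slide and end_stop above 4 N), for 0.2 s.
At the end, for the whole second after the job is handed in: The slide lies at rest flat on the bed (within 1.2 mm and 0.04 rad), square within 0.03 rad, with a gap under 1.2 mm to the long edge and to the end stop, and the arm rests on it (joint 0.12 to 0.19) (value of joint clip_arm between 0.12 and 0.19 rad and x of slide in the frame of stage between -0.0012 and 0.002 m and z of slide in the frame of stage between 0.0105 and 0.0132 m and y of slide in the frame of end_stop between 0.0365 and 0.0392 m and angle between the x axis of slide and the x axis of stage, either way round below 0.03 rad and angle between slide's own z axis and vertical below 0.04 rad and linear speed of slide below 0.01 m/s); the robot touches nothing.
It fails at once if the slide is pressed against the long edge with more than 15 N (contact force between slide and long_edge above 15 N).
It fails at once if the slide is pressed against the end stop with more than 15 N (contact force between slide and end_stop above 15 N).
It fails at once if the arm snaps home (faster than 2 rad/s) (velocity of joint clip_arm below -2 rad/s).
It fails at once if a bystander is moved by more than 20 mm (distance of any of marker, weight, tape_roll, timer from where it was at the start of the episode above 0.02 m).
It also fails if it takes over 72 s, if anything falls off the work surface, if the arm or the gripper's body presses on something with over 40 N, if the wrist force passes 120 N, or if a joint passes its speed limit or range.

## Working session

There is one attempt and no reset: what is moved stays moved. The work goes in short steps, Python scripts to look and compute and a tool call to move; the robot and the scene stay as the last step left them, time stands still between calls to the robot, and variables do not carry over. Pictures are saved under pics/ and viewed, about 8 in all and at most 12, crops included, and the job is handed in when it is done.

Besides the shell and the picture viewer there is one more tool, called as name(argument=value, ...) on one line, values as JSON. apply_moves: Moves the arm, as the interface text tells. Its arguments: {"type":"object","properties":{"commands":{"type":"array","items":{"type":"array","items":{"type":"number"}}},"squeeze":{"type":"number"}},"required":["commands"]}

```bash
mkdir -p pics
cat > h.py <<'E'
import numpy as np, cv2
from scipy.spatial.transform import Rotation as R
from workcell import manip, camera, camera_info, workorder, nets
def campose(n,obs=None):
    i=camera_info(n); K=np.array(i["camera_matrix"])
    if n=="wrist":
        o=obs or manip.get_obs(); T=np.eye(4); T[:3,:3]=R.from_quat(o["ee_rot"]).as_matrix(); T[:3,3]=o["position"]
        T=T@np.array(i["T_tool_cam"]); return K,T[:3,:3],T[:3,3]
    return K,np.array(i["rotation"]).reshape(3,3) if np.size(i["rotation"])==9 else R.from_quat(i["rotation"]).as_matrix(),np.array(i["xyz"])
def ray(n,px,obs=None):
    K,r,t=campose(n,obs); d=r@np.linalg.inv(K)@np.array([px[0],px[1],1.]); return t,d
def atz(n,px,z,obs=None):
    t,d=ray(n,px,obs); return t+d*(z-t[2])/d[2]
def cloud(n,dep,obs=None):
    K,r,t=campose(n,obs); v,u=np.mgrid[:dep.shape[0],:dep.shape[1]]
    p=np.stack([(u-K[0,2])/K[0,0]*dep,(v-K[1,2])/K[1,1]*dep,dep],-1); return p@r.T+t
def proj(n,P,obs=None):
    K,r,t=campose(n,obs); q=K@(r.T@(np.array(P)-t)); return q[:2]/q[2]
E
python3 - <<'E'
from h import *
o=manip.get_obs(); print({k:np.round(v,3) for k,v in o.items()})
for n in ("top","scene"):
    im,d=camera(n); cv2.imwrite(f"pics/{n}0.png",im[...,::-1]); np.save(f"{n}0.npy",d)
    print(n,camera_info(n))
    for th in ("stage","long_edge","end_stop","clip_arm","pivot","peg","slide","marker","weight","tape_roll","timer"):
        r=nets.place_of(n,th) if th!="clip_arm" else nets.look_for(n,th)
        print(th,[(np.round(x.get("xy",x.get("rect")),1),round(x["conf"],2)) for x in r[:2]])
print(camera_info("wrist")); print(manip.get_obs()["clock"])
E
```

```text
{'clock': np.float64(0.0), 'joint_pos': array([ 1.287,  0.333, -0.065,  1.461,  0.022,  1.35 , -0.088]), 'joint_velocities': array([ 0.   ,  0.002, -0.001, -0.001,  0.001,  0.001, -0.   ]), 'tau': array([-0.0000e+00, -6.2544e+01,  5.0000e-02, -3.9160e+01,  1.6000e-02,
        1.0000e-02,  0.0000e+00]), 'position': array([ 0.161, -0.603,  0.231]), 'ee_rot': array([ 0.992,  0.13 , -0.   , -0.001]), 'ft_force': array([-0.149, -0.278,  0.647]), 'torque': array([0.025, 0.05 , 0.053]), 'grip_width': np.float64(1.002)}
top {'camera_matrix': array([[454.81526034,   0.        , 276.48755537],
       [  0.        , 454.81526034, 213.27427384],
       [  0.        ,   0.        ,   1.        ]]), 'xyz': array([0.33954571, 0.00747088, 1.18759   ]), 'rotation': array([-0.6884977 ,  0.71603304, -0.08335452,  0.07949607])}
stage [(array([247.7, 229.6]), 0.64), (array([376.6, 261. ]), 0.33)]
long_edge [(array([248.2, 222.6]), 0.5)]
end_stop [(array([259.9, 232.3]), 0.59)]
clip_arm [(array([230.6, 231.3,  34.5,  20.8]), 0.75), (array([363.2, 247.1,  29.8,  31.2]), 0.66)]
pivot [(array([265.3, 246.6])
[... 885 characters left out ...]
, 286.8]), 0.65)]
weight [(array([345.4, 227.9]), 0.52)]
tape_roll [(array([376.1, 286.4]), 0.83), (array([271.4, 219. ]), 0.64)]
timer [(array([198.4, 181.3]), 0.71)]
{'camera_matrix': array([[310.46559448,   0.        , 283.76486623],
       [  0.        , 310.46559448, 208.77629193],
       [  0.        ,   0.        ,   1.        ]]), 'T_tool_cam': array([[ 3.12555055e-03, -9.54892348e-01, -2.96935741e-01,
         7.63606855e-02],
       [ 9.99995046e-01,  2.87394386e-03,  1.28387397e-03,
         1.53062983e-04],
       [-3.72584777e-04, -2.96938283e-01,  9.54896600e-01,
        -1.43446974e-01],
       [ 0.00000000e+00,  0.00000000e+00,  0.00000000e+00,
         1.00000000e+00]])}
1.2
```

Run:
```python
from h import *
a=cv2.imread("pics/top0.png")[150:300,180:420]; b=cv2.imread("pics/scene0.png")[150:330,150:430]
a=cv2.resize(a,None,fx=2.4,fy=2.4,interpolation=2);b=cv2.resize(b,None,fx=1.9,fy=1.9,interpolation=2)
o=np.zeros((600,800,3),np.uint8); 
a=cv2.resize(a,(416,260));b=cv2.resize(b,(520,334)); o[:260,:416]=a; o[262:596,:520]=b
cv2.imwrite("pics/m1.png",o)
for n,px in (("top",(247.7,229.6)),("scene",(261.2,213.7))): print("stage",atz(n,px,0.0))
for n,px in (("top",(248.2,222.6)),("scene",(273.1,212.4))): print("edge",atz(n,px,0.012))
for n,px in (("top",(259.9,232.3)),("scene",(269.4,221.1))): print("stop",atz(n,px,0.012))
for n,px in (("top",(265.3,246.6)),("scene",(251.7,230.7))): print("pivot",atz(n,px,0.012))
for n,px in (("top",(228.4,234.4)),("scene",(250.7,192.7))): print("peg",atz(n,px,0.042))
print("slide",atz("top",(377.1,261.3),0.0))
# high points
for n in("top",):
    P=cloud(n,np.load("top0.npy"))
    for name,px in (("slide",(377,261)),("st",(247,229))):
        q=P[px[1]-30:px[1]+31:6,px[0]-30:px[0]+31:6]; print(name); print(np.round(q[...,2]*1000).astype(int))
```

```text
stage [0.57687783 0.07365051 0.        ]
stage [0.56934632 0.07970861 0.        ]
edge [0.59326563 0.07119389 0.012     ]
edge [0.59104126 0.05984297 0.012     ]
stop [0.56599496 0.0411107  0.012     ]
stop [0.57062673 0.03877907 0.012     ]
pivot [0.52749056 0.02820257 0.012     ]
pivot [0.52204947 0.03070276 0.012     ]
peg [0.55790536 0.12097365 0.042     ]
peg [0.56075879 0.11582416 0.042     ]
slide [ 0.47910844 -0.26272692  0.        ]
slide
[[-4  0  3 -1  2 -1  2 -1  1  3 -2]
 [18 16  3  1  1  5  1 -3 -1  1  0]
 [-2  1  1 -1 -7  5  3 -2  3  6 -2]
 [ 1  0 -2  4  4  0  5 -2  1  3  0]
 [-2  3  2  4  8  8 38  5  0  2  2]
 [-1 -1  2 12  6 10 34  7 -1 -1  1]
 [ 0  2 -3 10 10  2 11  2  0  3  4]
 [ 3  1 -1  4  6  1 -2 -1  1  1 -2]
 [ 2 -1 -1 -1 -3 -2 -2  3 -2  5  2]
 [-1 -2 -1 -2  4  8  5  0  4  0  0]
 [-1 -2 -3  2  4 -3  2  1  2 -1 -2]]
st
[[18 21 19 18  1 -1  0  1  1 -1  1]
 [ 0  1 -3  1  4  2 -2  2  1  2  3]
 [-1  1 -1  1 -2  3 -3 -2 -2 -1 -4]
 [ 0 -3 11 26 18 20 17 11  0  1 -5]
 [ 0 11 15 10 12  9 12 14 11  7  3]
 [-1 13  9 13 14  8 14 14 13 11  1]
 [-1 12 11 20 22 14 11 13 12 10 -1]
 [-1 14  9 15 12 20 11 16 12 12 -3]
 [ 1 11 15 13 14 11 17 16 36 11 -3]
 [-2 12 12 12 15 13 11 13 13 11  1]
 [ 8 16  8 12 15 13  9 10 12  0 -1]]
```

View pics/m1.png

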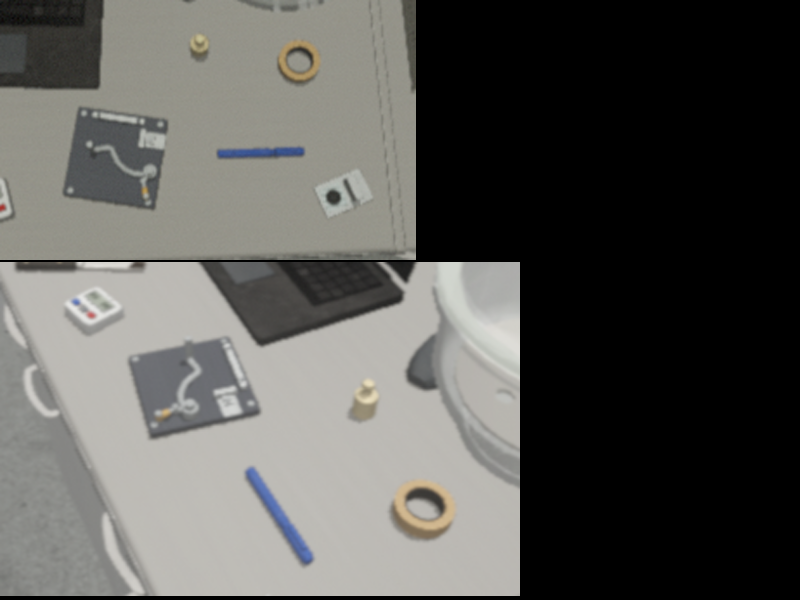

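The montage shows the stage (top view px 247,229, turned a little clockwise), the slide at (377,261) with its specimen end left and rib right, and the pen between them. I'm moving above the stage for a near look.

apply_moves(commands=[[0.028, -0.027, 0, 0, -1], [0.028, -0.027, 0, 0, -1], [0.028, -0.027, 0, 0, -1], [0.028, -0.027, 0, 0, -1], [0.028, -0.027, 0, 0, -1]])

```text
clock: 1.62
position: [0.258, -0.438, 0.2288]
ee_rot: [0.992, 0.123, -0.002, 0.0]
ft_force: [1.0, 0.1, 1.3]
grip_width: 0.998
```

apply_moves(commands=[[0.028, -0.027, 0, 0, -1], [0.028, -0.027, 0, 0, -1], [0.028, -0.027, 0, 0, -1], [0.028, -0.027, 0, 0, -1], [0.028, -0.027, 0, 0, -1]])

```text
clock: 2.03
position: [0.3639, -0.2643, 0.229]
ee_rot: [0.992, 0.122, -0.002, 0.002]
ft_force: [0.5, -0.6, -0.4]
grip_width: 1.001
```

Run:
```python
from h import *
o=manip.get_obs(); print(np.round(o["position"],3),R.from_quat(o["ee_rot"]).as_matrix().round(3)[:,0],o["clock"])
im,d=camera("wrist"); cv2.imwrite("pics/w_slide.png",im[...,::-1]); np.save("w_slide.npy",d); np.savez("w_slide_obs.npz",p=o["position"],q=o["ee_rot"])
for th in("slide",):
    r=nets.place_of("wrist",th); print(th,[(np.round(x["xy"],1),round(x["conf"],2),atz("wrist",x["xy"],0,o).round(4)) for x in r[:2]])
```

```text
[ 0.364 -0.264  0.229] [ 0.97   0.243 -0.004] 2.0333
slide [(array([304. ,  81.8]), 0.83, array([ 0.4744, -0.2611,  0.    ]))]
```

apply_moves(commands=[[0.027, -0.0285, 0, 0, -1], [0.027, -0.0285, 0, 0, -1], [0.027, -0.0285, 0, 0, -1], [0.027, -0.0285, 0, 0, -1], [0.027, -0.0285, 0, 0, -1]])

```text
clock: 2.55
position: [0.46, -0.0934, 0.2292]
ee_rot: [0.993, 0.121, -0.001, 0.004]
ft_force: [1.1, 0.8, -0.6]
grip_width: 0.999
```

apply_moves(commands=[[0.027, -0.0285, 0, 0, -1], [0.027, -0.0285, 0, 0, -1], [0.027, -0.0285, 0, 0, -1], [0.027, -0.0285, 0, 0, -1], [0.022, -0.024, 0, 0, -1]])

```text
clock: 2.97
position: [0.5575, 0.0794, 0.2294]
ee_rot: [0.993, 0.119, 0.002, 0.005]
ft_force: [0.2, -0.3, 0.8]
grip_width: 1.003
```

Run:
```python
from h import *
o=manip.get_obs(); print(np.round(o["position"],4),o["clock"])
im,d=camera("wrist"); cv2.imwrite("pics/w_st.png",im[...,::-1]); np.save("w_st.npy",d); np.savez("w_st_obs.npz",position=o["position"],ee_rot=o["ee_rot"])
for th,z in (("stage",0),("long_edge",.012),("end_stop",.012),("pivot",.012),("peg",.042)):
    r=nets.place_of("wrist",th); print(th,[(np.round(x["xy"],1),round(x["conf"],2),atz("wrist",x["xy"],z,o).round(4)) for x in r[:2]])
P=cloud("wrist",d,o)
# stage yaw from dark bed pixels, top surface
g=im.astype(int).sum(2); m=((P[...,2]>.006)&(P[...,2]<.018)&(d>0)&(abs(P[...,0]-.56)<.13)&(abs(P[...,1]-.08)<.13)).astype(np.uint8)
m=cv2.morphologyEx(m,cv2.MORPH_OPEN,np.ones((5,5)))
xy=P[...,:2][m>0]; (c,s,a)=cv2.minAreaRect((xy*1000).astype(np.float32)); print("stage rect",c,s,a)
# peg by depth
q=P[(P[...,2]>.038)&(P[...,2]<.056)&(abs(P[...,0]-.558)<.08)&(abs(P[...,1]-.118)<.06)]; print("peg cloud",np.median(q,0),q.max(0),len(q))
# slide from earlier
im2=cv2.imread("pics/w_slide.png"); d2=np.load("w_slide.npy"); ob=np.load("w_slide_obs.npz"); o2=dict(position=ob["p"],ee_rot=ob["q"])
Q=cloud("wrist",d2,o2); near=(abs(Q[...,0]-.478)<.07)&(abs(Q[...,1]+.262)<.07)
for lo,hi in ((.003,.045),(.028,.045)):
    q=Q[near&(Q[...,2]>lo)&(Q[...,2]<hi)]; print("slide",cv2.minAreaRect((q[:,:2]*1000).astype(np.float32)),len(q),np.median(q,0))
b=np.hstack([cv2.cvtColor(im,4),im2]); b=b[:, :]; b=cv2.resize(b,(800,300),interpolation=3); cv2.imwrite("pics/m2.png",b)
```

```text
[0.5575 0.0794 0.2294] 2.9667
stage [(array([285.7, 163.1]), 0.85, array([0.5766, 0.0786, 0.    ])), (array([296.8, 143.7]), 0.37, array([0.602 , 0.0713, 0.    ]))]
long_edge []
end_stop [(array([315.9, 176.4]), 0.84, array([0.5716, 0.0408, 0.012 ]))]
pivot [(array([313.9, 221. ]), 0.95, array([0.5172, 0.0282, 0.012 ])), (array([297.7, 143.9]), 0.32, array([0.603 , 0.0712, 0.012 ]))]
peg [(array([249.5, 175.2]), 0.93, array([0.5608, 0.1156, 0.042 ]))]
stage rect (548.8544921875, 78.34011840820312) (140.02581787109375, 137.50942993164062) 79.25576782226562
peg cloud [0.56298573 0.11398953 0.05118554] [0.56653984 0.11867536 0.05359965] 87
slide ((476.1244201660156, -258.2169189453125), (131.2962188720703, 132.5331573486328), 4.148503303527832) 3493 [ 0.48047653 -0.26137765  0.00732091]
slide ((484.5984802246094, -272.6656799316406), (35.85047149658203, 12.202862739562988), 20.482032775878906) 500 [ 0.48465094 -0.27227472  0.03673504]
```

View pics/m2.png

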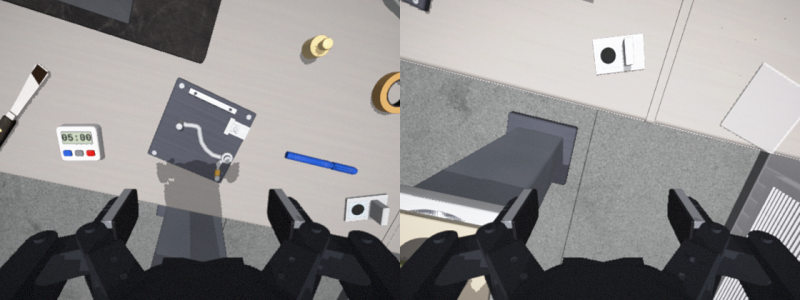

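The wrist picture shows the stage plate (left half, around px 200,130) with the peg at (180,127) and the hub at (225,158). The right half shows the slide at (618,54) with its rib on the right. The depth fit of the stage (140.0 x 137.5 mm, yaw -10.7°) agrees with the text.

apply_moves(commands=[[0, 0, 0.018, -6.6, 0], [0, 0, 0.018, -6.6, 0], [0, 0, 0.018, -6.6, 0], [0, 0, 0.018, -6.6, 0], [0, 0, 0.018, -6.6, 0]], squeeze=40)

```text
clock: 3.68
position: [0.5591, 0.0653, 0.1417]
ee_rot: [0.917, 0.398, 0.003, 0.011]
ft_force: [0.8, -0.6, -0.4]
grip_width: 0.498
```

apply_moves(commands=[[0, 0, 0.018, -6.6, 0], [0, 0, 0.018, -6.6, 0], [0, 0, 0.018, -6.6, 0], [0, 0, 0, 0, 0]])

```text
clock: 4.02
position: [0.5576, 0.0546, 0.0831]
ee_rot: [0.832, 0.555, -0.002, 0.013]
ft_force: [-1.3, -0.1, 0.0]
grip_width: 0.502
```

```bash
cat >> h.py <<'E'
c,s=np.cos(np.radians(-10.74)),np.sin(np.radians(-10.74))
RS=np.array([[c,-s],[s,c]]); OS=np.array([.5783,.0778])
def go(target,yaw=None):
    "remaining shift in tool axes, and turn, to world TCP target and tool-x yaw (deg)"
    o=manip.get_obs(); M=R.from_quat(o["ee_rot"]).as_matrix(); y=np.degrees(np.arctan2(M[1,0],M[0,0]))
    print("pos",np.round(o["position"],4),"yaw",y.round(2),"tilt",M[:2,2].round(4),"shift",(M.T@(np.array(target)-o["position"])).round(4),"turn",None if yaw is None else round(-(yaw-y),2),"t",o["clock"],"F",np.round(o["ft_force"],2),"j7",o["joint_pos"][6].round(3),"w",o["grip_width"])
E
python3 - <<'E'
from h import *
go([.562,.1145,.026],65.9)
o=manip.get_obs(); im,d=camera("wrist"); r=nets.place_of("wrist","peg"); print([(x["xy"],x["conf"],atz("wrist",x["xy"],.042,o)) for x in r[:2]])
P=cloud("wrist",d,o); q=P[(P[...,2]>.044)&(P[...,2]<.056)&(abs(P[...,0]-.562)<.03)&(abs(P[...,1]-.1145)<.03)]; print(len(q),np.median(q,0),q.min(0),q.max(0))
E
```

```text
pos [0.5576 0.0546 0.0831] yaw 67.46 tilt [ 0.0114 -0.0234] shift [ 0.058  -0.02    0.0557] turn 1.56 t 4.0167 F [-1.33 -0.09  0.02] j7 -0.878 w 0.5017887071140068
[([248.2, 144.5], 0.81, array([0.56182702, 0.1148912 , 0.042     ]))]
265 [0.56193299 0.11466574 0.05153449] [0.55669126 0.10958518 0.04415506] [0.56635535 0.11920492 0.05330704]
```

apply_moves(commands=[[0.029, -0.01, 0, 0.8, 0], [0.029, -0.01, 0, 0.8, 0], [0, 0, 0, 0, 0]])

```text
clock: 4.37
position: [0.567, 0.1143, 0.0896]
ee_rot: [0.848, 0.53, 0.002, 0.016]
ft_force: [-0.4, 1.4, 0.8]
grip_width: 0.499
```

```bash
python3 -c "
from h import *
go([.562,.1147,.026],65.9)"
```

```text
pos [0.567  0.1143 0.0896] yaw 64.01 tilt [ 0.0205 -0.0244] shift [-0.001  -0.0065  0.0634] turn -1.89 t 4.3667 F [-0.39  1.42  0.85] j7 -1.045 w 0.4994164335675014
```

apply_moves(commands=[[0, -0.0065, 0.02, -1.9, 0], [0, 0, 0.02, 0, 0], [0, 0, 0, 0, 0]])

```text
clock: 4.62
position: [0.5656, 0.118, 0.055]
ee_rot: [0.841, 0.54, 0.006, 0.018]
ft_force: [0.2, -1.3, -0.2]
grip_width: 0.499
```

```bash
python3 -c "
from h import *
go([.562,.1147,.026],65.9)"
```

```text
pos [0.5656 0.118  0.055 ] yaw 65.36 tilt [ 0.0304 -0.0239] shift [-0.0043 -0.003   0.0289] turn -0.54 t 4.6167 F [ 0.22 -1.29 -0.24] j7 -1.062 w 0.4985948042130116
```

apply_moves(commands=[[-0.0043, -0.003, 0.014, -0.5, 0], [0, 0, 0, 0, 0]])

```text
clock: 4.78
position: [0.5629, 0.1148, 0.044]
ee_rot: [0.841, 0.541, 0.008, 0.019]
ft_force: [-0.1, -1.0, -1.3]
grip_width: 0.5
```

apply_moves(commands=[[0, 0, 0, 0, 0], [0, 0, 0, 0, 0], [0, 0, 0, 0, 0]])

```text
clock: 5.03
position: [0.5656, 0.1145, 0.0491]
ee_rot: [0.842, 0.538, 0.01, 0.021]
ft_force: [-0.2, 0.8, 0.2]
grip_width: 0.501
```

```bash
python3 -c "
from h import *
go([.562,.1147,.026],65.9)
print(manip.get_obs()['joint_pos'].round(3))"
```

```text
pos [0.5656 0.1145 0.0491] yaw 65.16 tilt [ 0.0387 -0.0241] shift [-0.0012 -0.0044  0.0229] turn -0.74 t 5.0333 F [-0.19  0.83  0.24] j7 -1.068 w 0.5011905874690171
[ 0.361  0.512 -0.812  1.777  0.474  1.02  -1.068]
```

```bash
python3 -c "
from h import *
for k in range(3):
    o=manip.get_obs(); print(o['position'].round(5),o['joint_pos'].round(4),o['joint_velocities'].round(3)); camera('top')
print(o['tau'].round(2),o['torque'])"
```

```text
[0.56557 0.11449 0.0491 ] [ 0.3606  0.5115 -0.8117  1.7772  0.4743  1.0199 -1.0677] [ 0.008 -0.018 -0.004 -0.016 -0.009  0.014 -0.004]
[0.56573 0.11451 0.04918] [ 0.3607  0.5115 -0.8117  1.7771  0.4745  1.0198 -1.0676] [-0.003  0.006  0.001  0.006  0.005 -0.008  0.004]
[0.56549 0.11454 0.04878] [ 0.3605  0.512  -0.8116  1.7775  0.4747  1.0194 -1.0675] [-0.004  0.01   0.002  0.012  0.004 -0.004  0.002]
[ 8.000e-02 -5.655e+01 -1.300e+01 -3.165e+01  1.700e-01 -2.000e-02
 -2.000e-02] [0.02337039 0.0583768  0.03578713]
```

apply_moves(commands=[[0, 0, 0, 0, 0]])

```text
clock: 5.27
position: [0.5653, 0.1145, 0.0486]
ee_rot: [0.842, 0.539, 0.01, 0.02]
ft_force: [0.2, -0.5, 0.3]
grip_width: 0.499
```

```bash
python3 -c "
from h import *
for k in range(2):
    o=manip.get_obs(); print(o['position'].round(5),o['joint_pos'].round(4),o['joint_velocities'].round(3)); camera('top')
go([.562,.1147,.026],65.9)"
```

```text
[0.56529 0.11454 0.04862] [ 0.3604  0.512  -0.8115  1.7778  0.4746  1.0195 -1.0674] [-0.    -0.008 -0.002 -0.009 -0.004  0.005 -0.   ]
[0.56537 0.11458 0.04869] [ 0.3604  0.512  -0.8116  1.7777  0.4747  1.0195 -1.0674] [-0.     0.003  0.001  0.002  0.004 -0.004  0.   ]
pos [0.5653 0.1146 0.0486] yaw 65.21 tilt [ 0.0382 -0.0241] shift [-0.0011 -0.0041  0.0224] turn -0.69 t 5.3667 F [ 0.1  -0.31  0.12] j7 -1.067 w 0.4984070738367678
```

apply_moves(commands=[[0, -0.002, 0.004, -0.4, 0], [0, -0.002, 0.007, -0.3, 0], [0, 0, 0.007, 0, 0], [0, 0, 0.004, 0, 0], [0, 0, 0, 0, 0]])

```text
clock: 5.78
position: [0.5617, 0.1159, 0.0235]
ee_rot: [0.838, 0.545, 0.009, 0.02]
ft_force: [-0.5, 0.2, 0.2]
grip_width: 0.502
```

```bash
python3 -c "
from h import *
go([.562,.1147,.026],65.9)"
```

```text
pos [0.5617 0.1159 0.0235] yaw 66.0 tilt [ 0.0373 -0.0241] shift [-0.001   0.0009 -0.0024] turn 0.1 t 5.7833 F [-0.47  0.23  0.15] j7 -1.081 w 0.5017382993068571
```

apply_moves(commands=[[0, 0, -0.003, 0, 0.9], [0, 0, 0, 0, 0.9], [0, 0, 0, 0, 0.9], [0, 0, 0, 0, 0.9], [0, 0, 0, 0, 0.9]], squeeze=30)

```text
clock: 6.2
position: [0.5622, 0.1154, 0.0262]
ee_rot: [0.839, 0.544, 0.009, 0.02]
ft_force: [2.8, 0.9, -4.5]
grip_width: 0.102
```

```bash
python3 -c "
from h import *
go([.562,.1147,.026],65.9)"
```

```text
pos [0.5622 0.1154 0.0262] yaw 65.95 tilt [ 0.0375 -0.0238] shift [-0.0008  0.0001  0.0002] turn 0.05 t 6.2 F [ 2.82  0.87 -4.47] j7 -1.079 w 0.1024549198393084
```

apply_moves(commands=[[0, -0.003, 0, -1.8, 0.9], [0, -0.0048, 0, -2.9, 0.9], [0, -0.0048, 0, -2.9, 0.9], [0, -0.0048, 0, -2.9, 0.9], [0, -0.0048, 0, -2.9, 0.9]])

```text
clock: 6.62
position: [0.5433, 0.1218, 0.026]
ee_rot: [0.768, 0.64, 0.009, 0.022]
ft_force: [1.6, -0.3, -2.1]
grip_width: 0.105
```

```bash
cat >> h.py <<'E'
PV=OS+RS@np.array([-.045,-.060])
def arm():
    "joint angle if the peg is in the grip"
    o=manip.get_obs(); M=R.from_quat(o["ee_rot"]).as_matrix(); g=o["position"]-.019*M[:,2]
    v=RS.T@(g[:2]-PV); y=np.degrees(np.arctan2(M[1,0],M[0,0]))
    j=np.arctan2(v[1],v[0])-np.arctan2(92.7,22.1)
    print("joint",j.round(3),"radius",np.hypot(*v).round(4),"z",o["position"][2].round(4),"yaw",y.round(1),"want",np.degrees(j+np.arctan2(92.7,22.1)).round(1)-10.7,"tilt",M[:2,2].round(3),"F tool",(M.T@o["ft_force"]).round(1),"w",round(float(o["grip_width"]),3),"t",o["clock"])
E
python3 -c "
from h import *
arm()"
```

```text
joint 0.217 radius 0.097 z 0.026 yaw 79.6 want 78.3 tilt [ 0.041 -0.023] F tool [0.  1.5 2.2] w 0.105 t 6.6167
```

apply_moves(commands=[[-0.0005, -0.0048, 0, -2.7, 0.9], [-0.0005, -0.0048, 0, -2.7, 0.9], [-0.0005, -0.0048, 0, -2.7, 0.9], [0, -0.0048, 0, -2.7, 0.9], [0, -0.0048, 0, -2.7, 0.9]])

```text
clock: 7.03
position: [0.5183, 0.124, 0.0258]
ee_rot: [0.683, 0.73, 0.007, 0.022]
ft_force: [-0.6, -1.6, 0.8]
grip_width: 0.106
```

```bash
python3 -c "
from h import *
arm()"
```

```text
joint 0.477 radius 0.0973 z 0.0258 yaw 93.7 want 93.2 tilt [ 0.042 -0.02 ] F tool [-1.5 -0.7 -0.8] w 0.106 t 7.0333
```

apply_moves(commands=[[-0.0005, -0.0048, 0, -2.7, 0.9], [-0.0005, -0.0048, 0, -2.7, 0.9], [-0.0005, -0.0045, 0, -2.7, 0.9], [0, -0.002, 0, -1, 0.9], [0, 0, 0, 0, 0.9]])

```text
clock: 7.45
position: [0.5005, 0.1214, 0.0262]
ee_rot: [0.619, 0.785, 0.005, 0.022]
ft_force: [4.0, 1.8, -7.3]
grip_width: 0.105
```

```bash
python3 -c "
from h import *
arm()"
```

```text
joint 0.663 radius 0.0973 z 0.0262 yaw 103.5 want 103.89999999999999 tilt [ 0.041 -0.02 ] F tool [1.  4.1 7.4] w 0.105 t 7.45
```

apply_moves(commands=[[0, 0, 0, 0, 0.3], [0, 0, 0, 0, 0.3], [0, 0, 0, 0, 0.3], [0, 0, -0.01, 0, 0.3], [0, 0, -0.03, 0, 0.3]])

```text
clock: 7.87
position: [0.4963, 0.1214, 0.0639]
ee_rot: [0.62, 0.784, 0.002, 0.02]
ft_force: [0.1, -0.9, -0.2]
grip_width: 0.348
```

apply_moves(commands=[[0, 0, -0.03, 0, 0.0], [0, 0, -0.03, 0, 0.0], [0, 0, -0.03, 0, 0.0], [0, 0, -0.02, 0, 0.0], [0, 0, 0, 0, 0]])

```text
clock: 8.28
position: [0.4921, 0.1272, 0.1858]
ee_rot: [0.619, 0.785, 0.004, 0.021]
ft_force: [0.9, 0.2, 0.7]
grip_width: 0.5
```

Run:
```python
from h import *
arm()
o=manip.get_obs(); im,d=camera("wrist"); r=nets.place_of("wrist","peg")
for x in r[:2]:
    p=atz("wrist",x["xy"],.042,o); v=RS.T@(p[:2]-PV); print(x["conf"],p,"joint",np.arctan2(v[1],v[0])-np.arctan2(92.7,22.1),np.hypot(*v))
r=nets.place_of("wrist","end_stop"); print([(x["conf"],(RS.T@(atz("wrist",x["xy"],.012,o)[:2]-OS)).round(4)) for x in r[:2]])
go([.4846-.0,-.2725,.09],20.5)
```

```text
joint 0.726 radius 0.1052 z 0.1858 yaw 103.5 want 107.5 tilt [ 0.037 -0.019] F tool [-0.1  0.9 -0.7] w 0.5 t 8.2833
0.58 [0.4998117  0.12009754 0.042     ] joint 0.665247841571792 0.09568959316391856
[(0.63, array([-0.001 , -0.0357]))]
pos [0.4906 0.1258 0.1812] yaw 103.46 tilt [ 0.0322 -0.0202] shift [-0.3834 -0.1012  0.099 ] turn 82.96 t 8.4333 F [-0.52  0.58  0.51] j7 -0.324 w 0.4980127436884159
```

apply_moves(commands=[[0, 0, 0, 4, 0], [0, 0, 0, 6.9, 0], [0, 0, 0, 6.9, 0], [0, 0, 0, 6.9, 0], [0, 0, 0, 6.9, 0]])

```text
clock: 8.85
position: [0.4869, 0.1244, 0.1748]
ee_rot: [0.814, 0.58, 0.003, 0.014]
ft_force: [-0.3, 0.4, 0.4]
grip_width: 0.497
```

apply_moves(commands=[[0, 0, 0, 6.9, 0], [0, 0, 0, 6.9, 0], [0, 0, 0, 6.9, 0], [0, 0, 0, 6.9, 0], [0, 0, 0, 6.9, 0]])

```text
clock: 9.27
position: [0.4823, 0.1232, 0.1671]
ee_rot: [0.953, 0.302, 0.0, 0.011]
ft_force: [-0.7, 0.4, -0.0]
grip_width: 0.499
```

apply_moves(commands=[[0, 0, 0, 6.9, 0], [0, 0, 0, 4, 0], [0, 0, 0, 2, 0], [0, 0, 0, 0, 0]])

```text
clock: 9.6
position: [0.4787, 0.1223, 0.161]
ee_rot: [0.983, 0.184, -0.004, 0.01]
ft_force: [0.2, -0.4, -0.8]
grip_width: 0.503
```

```bash
python3 -c "
from h import *
go([.4846,-.2725,.12],20.5)
print(manip.get_obs()['joint_pos'].round(3))"
```

```text
pos [0.4787 0.1223 0.161 ] yaw 21.21 tilt [-0.0035 -0.0218] shift [-0.1368  0.3693  0.0496] turn 0.71 t 9.6 F [ 0.16 -0.42 -0.8 ] j7 -1.701 w 0.502798885465636
[ 0.489  0.209 -0.923  1.845  0.2    1.188 -1.701]
```

apply_moves(commands=[[-0.006, 0.016, 0, 0, 0], [-0.011, 0.03, 0, 0, 0], [-0.011, 0.03, 0, 0, 0], [-0.011, 0.03, 0, 0, 0], [-0.011, 0.03, 0, 0, 0]])

```text
clock: 10.02
position: [0.4783, -0.0192, 0.1588]
ee_rot: [0.981, 0.196, -0.008, 0.007]
ft_force: [2.1, -0.0, 0.1]
grip_width: 0.499
```

apply_moves(commands=[[-0.011, 0.03, 0, 0, 0], [-0.011, 0.03, 0, 0, 0], [-0.011, 0.03, 0, 0, 0], [-0.011, 0.03, 0, 0, 0], [-0.011, 0.03, 0, 0, 0]])

```text
clock: 10.43
position: [0.4814, -0.1864, 0.1566]
ee_rot: [0.98, 0.2, -0.012, 0.006]
ft_force: [2.0, 0.3, 0.3]
grip_width: 0.499
```

apply_moves(commands=[[-0.011, 0.03, 0, 0, 0], [-0.009, 0.02, 0, 0, 0], [-0.004, 0.01, 0, 0, 0], [0, 0, 0, 0, 0]])

```text
clock: 10.77
position: [0.4787, -0.2611, 0.1525]
ee_rot: [0.98, 0.199, -0.015, 0.004]
ft_force: [0.1, -0.8, 0.3]
grip_width: 0.504
```

Run:
```python
from h import *
go([.4846,-.2725,.12],20.5)
print(manip.get_obs()['joint_pos'].round(3))
o=manip.get_obs(); im,d=camera("wrist"); cv2.imwrite("pics/w_s2.png",im[...,::-1]); Q=cloud("wrist",d,o)
near=(abs(Q[...,0]-.482)<.045)&(abs(Q[...,1]+.265)<.05)
for lo,hi in ((.004,.045),(.028,.045)):
    q=Q[near&(Q[...,2]>lo)&(Q[...,2]<hi)]; print("slide",cv2.minAreaRect((q[:,:2]*1000).astype(np.float32)),len(q),np.median(q,0))
```

```text
pos [ 0.4787 -0.2611  0.1525] yaw 22.94 tilt [-0.0281 -0.0132] shift [0.002  0.0128 0.0325] turn 2.44 t 10.7667 F [ 0.07 -0.77  0.28] j7 -0.924 w 0.5037767926595892
[ 0.961  0.298 -0.653  1.73   0.216  1.203 -0.924]
slide ((480.5032958984375, -261.8562927246094), (50.429805755615234, 75.8555908203125), 20.601917266845703) 4073 [ 0.48292709 -0.26160594  0.00729844]
slide ((485.0029296875, -272.9153747558594), (35.81663131713867, 12.049235343933105), 20.469402313232422) 584 [ 0.48645249 -0.2722166   0.03664579]
```

```bash
python3 -c "
from h import *
go([.4843,-.2733,.05],20.5)"
```

```text
pos [ 0.4787 -0.2596  0.1524] yaw 22.99 tilt [-0.0284 -0.0125] shift [0.0029 0.0148 0.1024] turn 2.49 t 10.8167 F [ 0.24  1.17 -1.  ] j7 -0.925 w 0.4994716754088109
```

apply_moves(commands=[[0.001, 0.006, 0.014, 1, 0.1], [0.001, 0.006, 0.028, 1, 0.1], [0, 0, 0.028, 0.4, 0.1], [0, 0, 0.02, 0, 0.1], [0, 0, 0.008, 0, 0.1]])

```text
clock: 11.23
position: [0.4866, -0.2613, 0.0531]
ee_rot: [0.983, 0.184, -0.013, 0.004]
ft_force: [-0.2, 0.3, -0.6]
grip_width: 0.448
```

```bash
python3 -c "
from h import *
go([.4843,-.2733,.011],20.5)"
```

```text
pos [ 0.4866 -0.2613  0.0531] yaw 21.23 tilt [-0.0235 -0.0115] shift [-0.0054  0.0103  0.0423] turn 0.73 t 11.2333 F [-0.25  0.25 -0.58] j7 -1.028 w 0.4479050924081869
```

apply_moves(commands=[[-0.003, 0.005, 0, 0.4, 0.1], [-0.002, 0.005, 0, 0.3, 0.1], [0, 0, 0, 0, 0.1]])

```text
clock: 11.48
position: [0.4857, -0.2683, 0.0527]
ee_rot: [0.983, 0.181, -0.013, 0.002]
ft_force: [-0.1, -0.1, -0.2]
grip_width: 0.451
```

```bash
python3 -c "
from h import *
go([.4843,-.2733,.011],20.5)"
```

```text
pos [ 0.4857 -0.2683  0.0527] yaw 20.86 tilt [-0.0257 -0.0086] shift [-0.0019  0.0042  0.0418] turn 0.36 t 11.4833 F [-0.14 -0.15 -0.18] j7 -1.02 w 0.4507959153225614
```

apply_moves(commands=[[-0.001, 0.003, 0.004, 0.3, 0.1], [-0.001, 0.0015, 0.01, 0, 0.1], [0, 0, 0.012, 0, 0.1], [0, 0, 0.01, 0, 0.1], [0, 0, 0.004, 0, 0.1]])

```text
clock: 11.9
position: [0.4872, -0.2759, 0.014]
ee_rot: [0.984, 0.178, -0.01, 0.005]
ft_force: [-0.0, 0.2, -0.2]
grip_width: 0.447
```

```bash
python3 -c "
from h import *
go([.4843,-.2733,.011],20.5)"
```

```text
pos [ 0.4872 -0.2759  0.014 ] yaw 20.46 tilt [-0.0189 -0.0132] shift [-0.0017 -0.0035  0.003 ] turn -0.04 t 11.9 F [-0.02  0.25 -0.15] j7 -1.047 w 0.44662714846911744
```

apply_moves(commands=[[-0.0015, -0.0035, 0.002, 0, 0.1], [0, 0, 0, 0, 0.4], [0, 0, 0, 0, 0.9], [0, 0, 0, 0, 0.9], [0, 0, 0, 0, 0.9]], squeeze=50)

```text
clock: 12.32
position: [0.4833, -0.2719, 0.0099]
ee_rot: [0.984, 0.178, -0.012, 0.004]
ft_force: [1.0, -0.3, -0.8]
grip_width: 0.131
```

apply_moves(commands=[[0, 0, 0, 0, 0.9], [0, 0, 0, 0, 0.9]])

```text
clock: 12.48
position: [0.4834, -0.272, 0.0102]
ee_rot: [0.984, 0.178, -0.011, 0.004]
ft_force: [0.1, -1.1, -1.1]
grip_width: 0.131
```

```bash
python3 -c "
from h import *
go([.4843,-.2733,.011],20.5)"
```

```text
pos [ 0.4834 -0.272   0.0102] yaw 20.5 tilt [-0.021  -0.0116] shift [ 0.0003  0.0015 -0.0008] turn 0.0 t 12.4833 F [ 0.08 -1.13 -1.09] j7 -1.051 w 0.13070326931112167
```

apply_moves(commands=[[0, 0, -0.006, 0, 0.9], [0, 0, -0.016, 0, 0.9], [0, 0, -0.022, 0, 0.9], [0, 0, -0.024, 0, 0.9], [0, 0, -0.012, 0, 0.9]])

```text
clock: 12.9
position: [0.4831, -0.2697, 0.0914]
ee_rot: [0.984, 0.178, -0.014, 0.001]
ft_force: [0.1, -0.8, -0.5]
grip_width: 0.135
```

```bash
python3 -c "
from h import *
go([.5733,.0726,.1],-10.74)"
```

```text
pos [ 0.4831 -0.2697  0.0914] yaw 20.55 tilt [-0.0262 -0.0076] shift [ 0.2043 -0.2889 -0.0135] turn 31.29 t 12.9 F [ 0.13 -0.83 -0.51] j7 -0.992 w 0.13515441822548963
```

apply_moves(commands=[[0.009, -0.013, -0.001, 0, 0.9], [0.018, -0.026, -0.001, 0, 0.9], [0.018, -0.026, -0.001, 0, 0.9], [0.018, -0.026, -0.001, 0, 0.9], [0.018, -0.026, -0.001, 0, 0.9]])

```text
clock: 13.32
position: [0.5195, -0.1379, 0.0991]
ee_rot: [0.985, 0.17, -0.011, 0.006]
ft_force: [0.7, 0.1, -0.6]
grip_width: 0.129
```

apply_moves(commands=[[0.018, -0.026, -0.001, 0, 0.9], [0.018, -0.026, -0.001, 0, 0.9], [0.018, -0.026, -0.001, 0, 0.9], [0.012, -0.018, -0.001, 0, 0.9], [0.006, -0.009, -0.001, 0, 0.9]])

```text
clock: 13.73
position: [0.5534, -0.004, 0.1029]
ee_rot: [0.985, 0.173, -0.01, 0.006]
ft_force: [-0.9, 0.2, -1.0]
grip_width: 0.131
```

```bash
python3 -c "
from h import *
go([.5733,.0726,.1],-10.74)"
```

```text
pos [ 0.5534 -0.004   0.1029] yaw 19.88 tilt [-0.0182 -0.0151] shift [ 0.0448 -0.0652  0.0014] turn 30.62 t 13.7333 F [-0.87  0.19 -0.97] j7 -1.532 w 0.13103817081324154
```

Turn now, then translate the rest.

apply_moves(commands=[[0, 0, 0, 3, 0.9], [0, 0, 0, 6, 0.9], [0, 0, 0, 6, 0.9], [0, 0, 0, 6, 0.9], [0, 0, 0, 6, 0.9]])

```text
clock: 14.15
position: [0.5535, -0.0015, 0.1033]
ee_rot: [0.998, -0.067, -0.009, 0.008]
ft_force: [0.6, -0.2, -1.6]
grip_width: 0.132
```

apply_moves(commands=[[0, 0, 0, 3, 0.9], [0, 0, 0, 0, 0.9]])

```text
clock: 14.32
position: [0.5534, -0.0032, 0.1034]
ee_rot: [0.995, -0.099, -0.008, 0.009]
ft_force: [0.3, -1.1, -0.8]
grip_width: 0.13
```

```bash
python3 -c "
from h import *
go([.5733,.0726,.1],-10.74)"
```

```text
pos [ 0.5534 -0.0032  0.1034] yaw -11.35 tilt [-0.0184 -0.0153] shift [ 0.0046 -0.0783  0.0018] turn -0.61 t 14.3167 F [ 0.32 -1.07 -0.84] j7 -2.046 w 0.12961461951078784
```

apply_moves(commands=[[0.001, -0.009, 0, 0, 0.9], [0.001, -0.018, 0, -0.3, 0.9], [0.001, -0.022, 0, -0.3, 0.9], [0.001, -0.018, 0, 0, 0.9], [0, -0.009, 0, 0, 0.9]])

```text
clock: 14.73
position: [0.5729, 0.0688, 0.1017]
ee_rot: [0.996, -0.093, -0.008, 0.01]
ft_force: [0.8, 0.5, -0.6]
grip_width: 0.13
```

apply_moves(commands=[[0, 0, 0, 0, 0.9]])

```text
clock: 14.82
position: [0.5729, 0.0714, 0.1016]
ee_rot: [0.996, -0.09, -0.009, 0.009]
ft_force: [-0.4, 0.4, -0.3]
grip_width: 0.131
```

Run:
```python
from h import *
go([.5733,.0726,.0235],-10.74)
o=manip.get_obs(); im,d=camera("wrist"); cv2.imwrite("pics/w3.png",im[...,::-1]); im2,_=camera("scene")
b=np.hstack([cv2.resize(im[...,::-1],(400,300)),cv2.resize(np.ascontiguousarray(im2[140:260,190:350,::-1]),(400,300),interpolation=2)]); cv2.imwrite("pics/m3.png",b)
```

```text
pos [0.5729 0.0714 0.1016] yaw -10.37 tilt [-0.0187 -0.0167] shift [ 0.0014 -0.0028  0.0781] turn 0.37 t 14.8167 F [-0.43  0.36 -0.26] j7 -2.178 w 0.13074287456336056
```

View pics/m3.png

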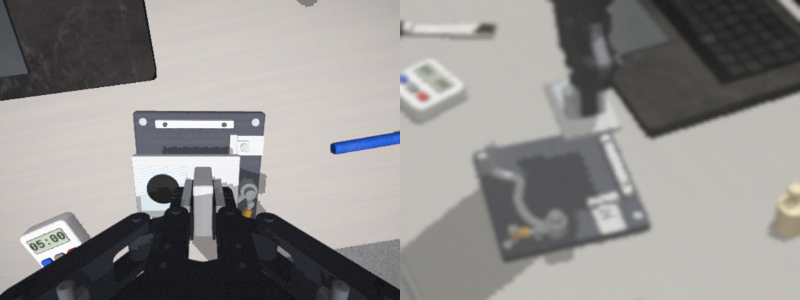

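The slide is held over the bed in line with the edges (wrist px 190,185), and the arm is back. Lowering it now.

apply_moves(commands=[[0, 0, 0.006, 0.2, 0.9], [0, -0.001, 0.014, 0, 0.9], [0, -0.001, 0.018, 0, 0.9], [0, 0, 0.016, 0, 0.9], [0, 0, 0.008, 0, 0.9]])

```text
clock: 15.33
position: [0.5728, 0.0635, 0.0359]
ee_rot: [0.995, -0.096, -0.007, 0.011]
ft_force: [0.7, -0.4, -1.6]
grip_width: 0.133
```

apply_moves(commands=[[0, 0, 0, 0, 0.9]])

```text
clock: 15.42
position: [0.5713, 0.0623, 0.0333]
ee_rot: [0.995, -0.097, -0.009, 0.012]
ft_force: [0.0, -0.3, -1.1]
grip_width: 0.132
```

Run:
```python
from h import *
go([.5733,.0726,.0235],-10.74)
```

```text
pos [0.5713 0.0623 0.0333] yaw -11.12 tilt [-0.0197 -0.0217] shift [ 0.0001 -0.0108  0.0095] turn -0.38 t 15.4167 F [ 0.05 -0.28 -1.14] j7 -2.223 w 0.13229143047545522
```

apply_moves(commands=[[0, -0.004, 0, -0.2, 0.9], [0, -0.006, 0, -0.2, 0.9], [0, 0, 0, 0, 0.9]])

```text
clock: 15.67
position: [0.5731, 0.0715, 0.0326]
ee_rot: [0.995, -0.094, -0.009, 0.012]
ft_force: [-0.1, 0.5, -1.2]
grip_width: 0.13
```

Run:
```python
from h import *
go([.5733,.0726,.0235],-10.74)
```

```text
pos [0.5731 0.0715 0.0326] yaw -10.8 tilt [-0.0209 -0.022 ] shift [ 0.0002 -0.0014  0.0091] turn -0.06 t 15.6667 F [-0.12  0.48 -1.21] j7 -2.235 w 0.1302701052055682
```

apply_moves(commands=[[0, -0.001, 0.003, 0, 0.9], [0, -0.001, 0.003, 0, 0.9], [0, 0, 0.002, 0, 0.9], [0, 0, 0, 0, 0.9]])

```text
clock: 16.0
position: [0.5748, 0.0746, 0.0259]
ee_rot: [0.996, -0.093, -0.008, 0.012]
ft_force: [0.7, -0.4, -0.9]
grip_width: 0.128
```

Run:
```python
from h import *
go([.5733,.0726,.0235],-10.74)
```

```text
pos [0.5748 0.0746 0.0259] yaw -10.73 tilt [-0.0172 -0.0216] shift [-0.0011  0.0022  0.0025] turn 0.01 t 16.0 F [ 0.67 -0.36 -0.95] j7 -2.244 w 0.12836673362173603
```

apply_moves(commands=[[0, 0.001, 0.0015, 0, 0.9], [0, 0, 0.001, 0, 0.9]])

```text
clock: 16.17
position: [0.5748, 0.0735, 0.0235]
ee_rot: [0.996, -0.093, -0.007, 0.012]
ft_force: [0.8, -0.5, -1.7]
grip_width: 0.13
```

Run:
```python
from h import *
go([.5733,.0726,.0235],-10.74)
```

```text
pos [0.5748 0.0735 0.0235] yaw -10.72 tilt [-0.0167 -0.0216] shift [-0.0013  0.0012  0.0001] turn 0.02 t 16.1667 F [ 0.75 -0.5  -1.67] j7 -2.244 w 0.1296098500400475
```

apply_moves(commands=[[0, 0, 0.001, 0, 0.9], [0, 0, 0.0005, 0, 0.9]])

```text
clock: 16.33
position: [0.5751, 0.0734, 0.0225]
ee_rot: [0.996, -0.094, -0.007, 0.011]
ft_force: [-2.4, -1.1, 7.7]
grip_width: 0.131
```

apply_moves(commands=[[0, 0, 0.0005, 0, 0.9], [0, 0, 0, 0, 0.9]])

```text
clock: 16.5
position: [0.575, 0.0735, 0.0228]
ee_rot: [0.996, -0.094, -0.007, 0.012]
ft_force: [-0.3, 0.3, -0.4]
grip_width: 0.132
```

apply_moves(commands=[[0, 0, 0, 0, 0.4], [0, 0, 0, 0, 0.4], [0, 0, 0, 0, 0.9], [0, 0, 0, 0, 0.9], [0, 0, 0, 0, 0.9]], squeeze=30)

```text
clock: 16.92
position: [0.5757, 0.0737, 0.0239]
ee_rot: [0.996, -0.094, -0.006, 0.011]
ft_force: [-1.3, -1.0, 1.5]
grip_width: 0.133
```

```bash
cat >> h.py <<'E'
def st(n=4):
    "stage-frame state with force averaged over n held readings"
    F=[];
    for k in range(n):
        o=manip.get_obs(); F.append(o["ft_force"]); 
        if k<n-1: camera("scene")
    M=R.from_quat(o["ee_rot"]).as_matrix(); F=np.array(F); F=np.c_[F[:,:2]@RS,F[:,2]]
    g=o["position"]-.019*M[:,2]
    print("grasp stage mm",(RS.T@(g[:2]-OS)*1000).round(2),"z",o["position"][2].round(4),"dyaw",(np.degrees(np.arctan2(M[1,0],M[0,0]))+10.74).round(2),"tilt",M[:2,2].round(3),"F stage mean",F.mean(0).round(2),"last",F[-1].round(1),"w",round(float(o["grip_width"]),3),"t",o["clock"])
E
python3 -c "
from h import *
st()"
```

```text
grasp stage mm [-1.5  -4.13] z 0.0238 dyaw -0.02 tilt [-0.015 -0.022] F stage mean [-1.78 -0.6   2.88] last [-1.9 -1.   4.2] w 0.131 t 17.0667
```

apply_moves(commands=[[0.0005, 0, -0.0003, 0, 0.9], [0.0005, 0, 0, 0, 0.9], [0.0005, 0, 0, 0, 0.9]])

```text
clock: 17.32
position: [0.5763, 0.0735, 0.0238]
ee_rot: [0.996, -0.094, -0.007, 0.012]
ft_force: [-6.4, -0.4, 7.5]
grip_width: 0.139
```

```bash
python3 -c "
from h import *
st(3)"
```

```text
grasp stage mm [-0.93 -4.13] z 0.0238 dyaw -0.02 tilt [-0.017 -0.022] F stage mean [-5.14 -1.08  5.82] last [-4.3 -0.8  4.8] w 0.132 t 17.4167
```

apply_moves(commands=[[0.0004, 0, -0.0007, 0, 0.9], [0.0006, 0, -0.0002, 0, 0.9]])

```text
clock: 17.58
position: [0.5763, 0.0735, 0.0241]
ee_rot: [0.996, -0.094, -0.008, 0.012]
ft_force: [-5.1, 1.0, 2.1]
grip_width: 0.134
```

```bash
python3 -c "
from h import *
st(5)"
```

```text
grasp stage mm [-0.83 -4.16] z 0.0241 dyaw -0.01 tilt [-0.019 -0.022] F stage mean [-4.88  0.05  1.58] last [-5.4 -0.   0.5] w 0.129 t 17.7833
```

apply_moves(commands=[[0.0009, 0, 0, 0, 0.9], [0.0009, 0, 0, 0, 0.9]])

```text
clock: 17.95
position: [0.5764, 0.0734, 0.024]
ee_rot: [0.996, -0.093, -0.01, 0.012]
ft_force: [-9.8, -1.2, 8.5]
grip_width: 0.136
```

```bash
python3 -c "
from h import *
st(6)"
```

```text
grasp stage mm [-0.74 -4.15] z 0.024 dyaw 0.01 tilt [-0.022 -0.022] F stage mean [-8.91 -1.83  7.11] last [-9.5 -1.5  6.4] w 0.132 t 18.2
```

apply_moves(commands=[[0.0004, 0, -0.0006, 0, 0.9], [0.0008, 0, -0.0002, 0, 0.9]])

```text
clock: 18.37
position: [0.5764, 0.0734, 0.0243]
ee_rot: [0.996, -0.093, -0.011, 0.012]
ft_force: [-7.6, 1.2, 3.2]
grip_width: 0.133
```

```bash
python3 -c "
from h import *
st(6)"
```

```text
grasp stage mm [-0.66 -4.15] z 0.0243 dyaw 0.03 tilt [-0.025 -0.022] F stage mean [-6.92  0.02  2.34] last [-6.7  1.4  2.1] w 0.134 t 18.6167
```

apply_moves(commands=[[0.0001, 0.0008, -0.0002, 0, 0.9], [0.0001, 0.0008, 0, 0, 0.9], [0.0001, 0.0008, 0, 0, 0.9], [0.0001, 0.0008, 0, 0, 0.9], [0.0001, 0.0008, 0, 0, 0.9]])

```text
clock: 19.03
position: [0.576, 0.0715, 0.0242]
ee_rot: [0.996, -0.092, -0.011, 0.011]
ft_force: [-3.0, 3.3, -0.7]
grip_width: 0.135
```

```bash
python3 -c "
from h import *
st(2)"
```

```text
grasp stage mm [-0.7  -6.41] z 0.0242 dyaw 0.13 tilt [-0.025 -0.02 ] F stage mean [-3.87  2.97 -0.62] last [-4.1  3.2 -0.5] w 0.138 t 19.0833
```

apply_moves(commands=[[0, 0.001, 0, 0.1, 0.9], [0, 0.001, 0, 0, 0.9], [0, 0.001, 0, 0, 0.9]])

```text
clock: 19.33
position: [0.5754, 0.0684, 0.0242]
ee_rot: [0.996, -0.093, -0.011, 0.011]
ft_force: [-3.0, 2.9, -0.5]
grip_width: 0.133
```

```bash
python3 -c "
from h import *
st(2)"
```

```text
grasp stage mm [-0.67 -9.66] z 0.0242 dyaw 0.03 tilt [-0.025 -0.019] F stage mean [-3.68  2.33 -0.28] last [-3.9  2.4 -0.1] w 0.134 t 19.3833
```

apply_moves(commands=[[0, 0.0007, 0, 0, 0.9], [0, 0.0007, 0, 0, 0.9], [0, 0.0007, 0, 0, 0.9]])

```text
clock: 19.63
position: [0.5752, 0.0672, 0.0243]
ee_rot: [0.996, -0.093, -0.011, 0.01]
ft_force: [-2.1, 5.7, -2.9]
grip_width: 0.132
```

```bash
python3 -c "
from h import *
st(2)"
```

```text
grasp stage mm [ -0.72 -10.65] z 0.0243 dyaw 0.06 tilt [-0.024 -0.017] F stage mean [-3.18  4.88 -2.58] last [-3.3  4.5 -2.2] w 0.139 t 19.6833
```

apply_moves(commands=[[0, 0.0007, 0.0003, 0, 0.9], [0, 0.0008, 0.0002, 0, 0.9]])

```text
clock: 19.85
position: [0.5752, 0.0672, 0.0243]
ee_rot: [0.996, -0.093, -0.011, 0.009]
ft_force: [-3.0, 6.0, -0.0]
grip_width: 0.137
```

```bash
python3 -c "
from h import *
st(6)"
```

```text
grasp stage mm [ -0.7  -10.64] z 0.0243 dyaw 0.11 tilt [-0.023 -0.016] F stage mean [-3.93  4.94  0.12] last [-3.4  5.   1. ] w 0.136 t 20.1
```

apply_moves(commands=[[0, 0.001, 0, 0, 0.9], [0, 0.0013, 0, 0, 0.9]])

```text
clock: 20.27
position: [0.5751, 0.0671, 0.0245]
ee_rot: [0.996, -0.092, -0.01, 0.007]
ft_force: [-1.3, 6.8, -4.0]
grip_width: 0.132
```

```bash
python3 -c "
from h import *
st(6)"
```

```text
grasp stage mm [ -0.76 -10.83] z 0.0245 dyaw 0.19 tilt [-0.021 -0.013] F stage mean [-2.74  6.6  -2.98] last [-2.8  6.2 -2.7] w 0.137 t 20.5167
```

apply_moves(commands=[[0, 0.001, 0.0006, 0.1, 0.9], [0, 0.0016, 0.0004, 0, 0.9]])

```text
clock: 20.68
position: [0.5751, 0.0671, 0.0242]
ee_rot: [0.996, -0.092, -0.009, 0.006]
ft_force: [-3.5, 8.0, 1.6]
grip_width: 0.133
```

```bash
python3 -c "
from h import *
st(6)"
```

```text
grasp stage mm [ -0.75 -10.86] z 0.0242 dyaw 0.18 tilt [-0.02 -0.01] F stage mean [-4.14  6.77  0.45] last [-3.4  6.3 -0.4] w 0.133 t 20.9333
```

apply_moves(commands=[[0, 0, 0, 0, 0.9], [0, 0, 0, 0, 0.3], [0, 0, 0, 0, 0.3], [0, 0, 0, 0, 0.3]])

```text
clock: 21.27
position: [0.5773, 0.0649, 0.0251]
ee_rot: [0.996, -0.093, -0.007, 0.007]
ft_force: [-0.2, -0.2, 0.4]
grip_width: 0.346
```

apply_moves(commands=[[0, 0, -0.005, 0, 0.3], [0, 0, -0.015, 0, 0.3], [0, 0, -0.025, 0, 0.3], [0, 0, -0.025, 0, 0.3], [0, 0, -0.025, 0, 0.3]])

```text
clock: 21.68
position: [0.5771, 0.0625, 0.1197]
ee_rot: [0.995, -0.094, -0.01, 0.008]
ft_force: [0.5, -0.2, -0.1]
grip_width: 0.35
```

apply_moves(commands=[[-0.01, 0, -0.025, 0, 0.0], [-0.02, 0, -0.02, 0, 0.0], [-0.02, 0, -0.02, 0, 0.0], [-0.01, 0, -0.01, 0, 0.0], [0, 0, 0, 0, 0]])

```text
clock: 22.1
position: [0.5216, 0.0744, 0.2075]
ee_rot: [0.995, -0.095, -0.004, 0.008]
ft_force: [1.8, 1.4, 0.3]
grip_width: 0.495
```

```bash
cat > see.py <<'E'
from h import *
import sys
def slide_see(tag):
    camera("wrist")
    o=manip.get_obs(); im,d=camera("wrist"); cv2.imwrite(f"pics/{tag}.png",im[...,::-1]); Q=cloud("wrist",d,o)
    S=(Q[...,:2]-OS)@RS*1000; z=Q[...,2]*1000; bright=im.min(2)>110
    for nm,lo,hi in (("rib",42,54),):
        m=(z>lo)&(z<hi)&(abs(S[...,0])<35)&(abs(S[...,1]+12)<14); print(nm,cv2.minAreaRect(S[m].astype(np.float32)),m.sum(),np.median(z[m]))
    m=(z>14.5)&(z<20.5)&(S[...,0]<23)&(S[...,0]>-32)&(S[...,1]>-33)&(S[...,1]<45)&bright
    P=np.c_[S[m],np.ones(m.sum())]; print("plate n",m.sum(),"plane",np.linalg.lstsq(P,z[m],rcond=None)[0].round(4),"median z",np.median(z[m]))
    r=nets.place_of("wrist","peg")
    for x in r[:1]:
        p=atz("wrist",x["xy"],.042,o); v=RS.T@(p[:2]-PV); print("peg",x["conf"],p.round(4),"joint",(np.arctan2(v[1],v[0])-np.arctan2(92.7,22.1)).round(3),np.hypot(*v).round(4))
    return o,im,d
E
python3 - <<'E'
from see import *
slide_see("w4"); go([.4998,.1205,.026],103)
E
```

```text
rib ((-0.4161109924316406, -10.67468547821045), (11.574159622192383, 34.317909240722656), 89.82752227783203) 488 48.645523971432375
plate n 2358 plane [1.40000e-03 4.60000e-03 1.88761e+01] median z 18.892199825430417
peg 0.82 [0.5    0.1204 0.042 ] joint 0.662 0.0959
pos [0.5221 0.0733 0.2043] yaw -11.01 tilt [-0.0135 -0.0148] shift [-0.029  -0.0451  0.1779] turn -114.01 t 22.25 F [-0.47 -0.32 -0.14] j7 -2.113 w 0.5014368079499582
```

View pics/w4.png

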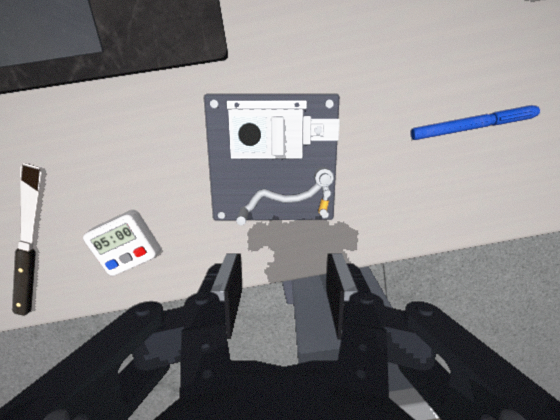

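The slide lies flat and flush against both edges (plate px 265,133, stop at 318,130), the arm is back with its peg at (241,219), and the bystanders are in place. Turning to take the peg.

apply_moves(commands=[[0, 0, 0, -4, 0], [0, 0, 0, -7, 0], [0, 0, 0, -7, 0], [0, 0, 0, -7, 0], [0, 0, 0, -7, 0]])

```text
clock: 22.67
position: [0.5231, 0.0707, 0.198]
ee_rot: [0.982, 0.188, -0.012, 0.005]
ft_force: [0.1, 0.6, -0.1]
grip_width: 0.5
```

apply_moves(commands=[[0, 0, 0, -7, 0], [0, 0, 0, -7, 0], [0, 0, 0, -7, 0], [0, 0, 0, -7, 0], [0, 0, 0, -7, 0]])

```text
clock: 23.08
position: [0.5239, 0.068, 0.1906]
ee_rot: [0.877, 0.48, -0.016, -0.003]
ft_force: [-0.7, -0.5, 1.2]
grip_width: 0.499
```

apply_moves(commands=[[0, 0, 0, -7, 0.1], [0, 0, 0, -7, 0.1], [0, 0, 0, -7, 0.1], [0, 0, 0, -7, 0.1], [0, 0, 0, -7, 0.1]])

```text
clock: 23.5
position: [0.5246, 0.0654, 0.1834]
ee_rot: [0.687, 0.727, -0.016, -0.013]
ft_force: [1.1, -0.9, -0.2]
grip_width: 0.45
```

apply_moves(commands=[[0, 0, 0, -7, 0.1], [0, 0, 0, -5, 0.1], [0, 0, 0, 0, 0.1]])

```text
clock: 23.75
position: [0.525, 0.0639, 0.1791]
ee_rot: [0.602, 0.798, -0.015, -0.018]
ft_force: [-0.7, -0.1, 0.3]
grip_width: 0.452
```

Run:
```python
from h import *
go([.5,.1204,.1],103)
```

```text
pos [0.525  0.0639 0.1791] yaw 105.93 tilt [-0.0473 -0.0028] shift [ 0.0604 -0.0049  0.08  ] turn 2.93 t 23.75 F [-0.74 -0.07  0.27] j7 -0.148 w 0.45184297213166724
```

apply_moves(commands=[[0.01, -0.001, 0.012, 1, 0.1], [0.02, -0.002, 0.022, 1, 0.1], [0.02, -0.002, 0.024, 0.9, 0.1], [0.01, 0, 0.018, 0, 0.1], [0, 0, 0, 0, 0.1]])

```text
clock: 24.17
position: [0.5028, 0.1196, 0.0972]
ee_rot: [0.632, 0.775, -0.016, -0.02]
ft_force: [-0.8, 0.6, -0.8]
grip_width: 0.453
```

Run:
```python
from h import *
go([.4991,.1204,.0265],103)
```

```text
pos [0.5028 0.1196 0.0972] yaw 101.58 tilt [-0.0515  0.0009] shift [0.0008 0.0001 0.0708] turn -1.42 t 24.1667 F [-0.82  0.64 -0.81] j7 -0.383 w 0.4528523362438943
```

apply_moves(commands=[[0, 0, 0.006, -1, 0.1], [0, 0, 0.013, 0, 0.1], [0, 0, 0.013, 0, 0.1], [0, 0, 0.005, 0, 0.1], [0, 0, 0, 0, 0.1]])

```text
clock: 24.58
position: [0.5026, 0.1169, 0.0569]
ee_rot: [0.627, 0.778, -0.016, -0.021]
ft_force: [-0.8, -0.6, 0.2]
grip_width: 0.446
```

Run:
```python
from h import *
go([.4991,.1204,.0265],103)
```

```text
pos [0.5026 0.1169 0.0569] yaw 102.22 tilt [-0.0523  0.0013] shift [ 0.0038 -0.0011  0.0306] turn -0.78 t 24.5833 F [-0.77 -0.58  0.23] j7 -0.404 w 0.4455051235427841
```

apply_moves(commands=[[0.002, 0, 0.004, -0.5, 0.1], [0.002, -0.001, 0.009, 0, 0.1], [0.001, 0, 0.009, 0, 0.1], [0, 0, 0.005, 0, 0.1], [0, 0, 0, 0, 0.1]])

```text
clock: 25.0
position: [0.5, 0.121, 0.0282]
ee_rot: [0.625, 0.78, -0.015, -0.02]
ft_force: [-1.0, 0.0, 0.1]
grip_width: 0.449
```

Run:
```python
from h import *
go([.4991,.1204,.0265],103)
```

```text
pos [0.5    0.121  0.0282] yaw 102.62 tilt [-0.0505  0.0012] shift [-0.0004 -0.001   0.0017] turn -0.38 t 25.0 F [-0.95  0.01  0.1 ] j7 -0.434 w 0.449411793580259
```

Aligned; grip the peg.

apply_moves(commands=[[0, 0, 0.001, 0, 0.5], [0, 0, 0, 0, 0.9], [0, 0, 0, 0, 0.9], [0, 0, 0, 0, 0.9], [0, 0, 0, 0, 0.9]], squeeze=35)

```text
clock: 25.42
position: [0.4997, 0.1211, 0.0271]
ee_rot: [0.625, 0.781, -0.016, -0.02]
ft_force: [-0.9, -0.0, -2.6]
grip_width: 0.103
```

```bash
python3 -c "
from h import *
arm()"
```

```text
joint 0.654 radius 0.0965 z 0.0271 yaw 102.7 want 103.39999999999999 tilt [-0.051  0.001] F tool [ 0.2 -0.8  2.7] w 0.103 t 25.4167
```

apply_moves(commands=[[0, 0.0015, 0, 1, 0.9], [0, 0.0028, 0, 1.7, 0.9], [0, 0.0028, 0, 1.7, 0.9], [0, 0.0028, 0, 1.7, 0.9], [0, 0.0028, 0, 1.7, 0.9]])

```text
clock: 25.83
position: [0.5124, 0.1232, 0.027]
ee_rot: [0.679, 0.733, -0.017, -0.019]
ft_force: [-1.5, -0.4, -1.1]
grip_width: 0.103
```

```bash
python3 -c "
from h import *
arm()"
```

```text
joint 0.52 radius 0.0964 z 0.027 yaw 94.4 want 95.7 tilt [-0.051  0.   ] F tool [-0.2 -1.5  1.2] w 0.103 t 25.8333
```

apply_moves(commands=[[0, 0.0028, 0, 1.4, 0.9], [0, 0.0028, 0, 1.6, 0.9], [0, 0.0028, 0, 1.6, 0.9], [0, 0.0028, 0, 1.6, 0.9], [0, 0.0028, 0, 1.6, 0.9]])

```text
clock: 26.25
position: [0.5295, 0.1233, 0.027]
ee_rot: [0.732, 0.681, -0.017, -0.016]
ft_force: [0.9, -1.2, -2.1]
grip_width: 0.103
```

```bash
python3 -c "
from h import *
arm()"
```

```text
joint 0.344 radius 0.0964 z 0.027 yaw 85.9 want 85.6 tilt [-0.047  0.001] F tool [-1.2  1.1  2.1] w 0.103 t 26.25
```

apply_moves(commands=[[0, 0.0028, 0, 1.6, 0.9], [0, 0.0026, 0, 1.6, 0.9], [0, 0.0024, 0, 1.5, 0.9], [0, 0.002, 0, 1.2, 0.9]])

```text
clock: 26.58
position: [0.5429, 0.1213, 0.027]
ee_rot: [0.77, 0.638, -0.016, -0.014]
ft_force: [2.4, -1.1, -3.5]
grip_width: 0.101
```

```bash
python3 -c "
from h import *
arm()"
```

```text
joint 0.204 radius 0.0963 z 0.027 yaw 79.3 want 77.6 tilt [-0.042  0.001] F tool [-0.6  2.7  3.4] w 0.101 t 26.5833
```

apply_moves(commands=[[0, 0.001, 0, 0.7, 0.9], [0, 0.001, 0, 0.7, 0.9], [0, 0.0008, 0, 0.5, 0.9]])

```text
clock: 26.83
position: [0.5469, 0.1203, 0.027]
ee_rot: [0.782, 0.623, -0.016, -0.013]
ft_force: [-1.7, 1.4, -1.1]
grip_width: 0.105
```

```bash
python3 -c "
from h import *
arm()"
```

```text
joint 0.161 radius 0.0963 z 0.027 yaw 77.1 want 75.1 tilt [-0.041  0.001] F tool [ 1.  -1.9  1.1] w 0.105 t 26.8333
```

apply_moves(commands=[[0, 0.0004, 0, 0.5, 0.9], [0, 0.0002, 0, 0, 0.9]])

```text
clock: 27.0
position: [0.5469, 0.1203, 0.0269]
ee_rot: [0.785, 0.619, -0.016, -0.013]
ft_force: [0.4, -0.6, -0.9]
grip_width: 0.101
```

```bash
python3 -c "
from h import *
arm()"
```

```text
joint 0.161 radius 0.0963 z 0.0269 yaw 76.6 want 75.1 tilt [-0.042  0.001] F tool [-0.5  0.5  0.9] w 0.101 t 27.0
```

Joint no longer advances, so the arm rests on the slide. Release and withdraw.

apply_moves(commands=[[0, 0, 0, 0, 0.7], [0, 0, 0, 0, 0.4], [0, 0, 0, 0, 0.4], [0, 0, 0, 0, 0.4], [0, 0, -0.005, 0, 0.4]])

```text
clock: 27.42
position: [0.5456, 0.1211, 0.0316]
ee_rot: [0.784, 0.62, -0.017, -0.014]
ft_force: [-0.2, 0.7, -0.5]
grip_width: 0.297
```

apply_moves(commands=[[0, 0, -0.012, 0, 0.4], [0, 0, -0.02, 0, 0.4], [0, 0, -0.025, 0, 0.4], [0, 0, -0.025, 0, 0.4], [0, 0, -0.025, 0, 0.4]])

```text
clock: 27.83
position: [0.5476, 0.1209, 0.1422]
ee_rot: [0.784, 0.621, -0.02, -0.017]
ft_force: [0.8, -0.5, -0.3]
grip_width: 0.299
```

apply_moves(commands=[[-0.015, 0, -0.025, 0, 0.4], [-0.02, 0, -0.025, 0, 0.4], [-0.02, 0, -0.02, 0, 0.4], [-0.015, 0, -0.01, 0, 0.4], [0, 0, 0, 0, 0.4]])

```text
clock: 28.25
position: [0.5367, 0.054, 0.2381]
ee_rot: [0.782, 0.623, -0.015, -0.014]
ft_force: [0.9, 0.6, -0.6]
grip_width: 0.3
```

Run:
```python
from see import *
slide_see("w5"); o=manip.get_obs(); print(o["position"].round(3),o["ft_force"].round(2),o["clock"])
```

```text
rib ((-0.5758705139160156, -10.453317642211914), (12.403117179870605, 35.39113998413086), 89.8036880493164) 400 48.66580870978416
plate n 1885 plane [2.20000e-03 4.10000e-03 1.89161e+01] median z 18.959196539705847
peg 0.75 [0.5503 0.1185 0.042 ] joint 0.129 0.0953
[0.536 0.057 0.235] [-0.73 -0.18 -0.05] 28.4
```

View pics/w5.png

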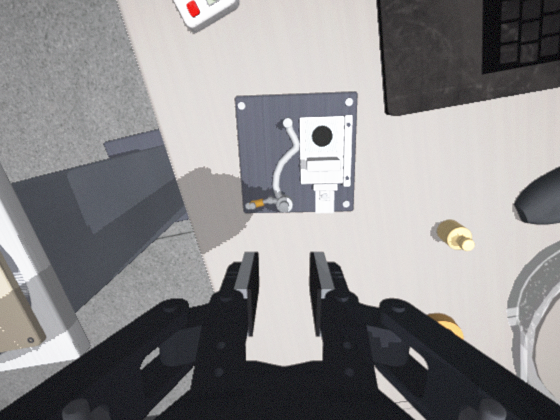

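The arm's bar rests against the slide (px 300,150). The slide is still flush with the edge (348,150) and the stop (323,190), and the gripper is clear. Handing in.

```bash
python3 -c "
from h import *
print(workorder.hand_in())"
```

```text
the job is handed in; nothing more can be done
None
```

The slide is clamped and the job is handed in at about 28 s on the robot's clock; no verdict came back.

**What I did:**
- I drew the arm back to its limit by the peg and released it; it stayed back.
- I set the slide flat on the stage, let go, and gripped it again by the rib.
- I pressed the slide against the long edge with readings of about 7 to 9 N, then along it against the end stop with about 7 N. Peak single readings were about 10 N and 8 N.
- I led the arm home slowly by the peg until it stopped on the slide, then let go and withdrew.

**Last checks:**
- **Slide:** the depth fit shows it flat to about 0.3°, square to about 0.2°, and within about 0.3 mm of where it sat after pressing. The last picture shows no gap at either edge.
- **Arm:** the position estimates disagree slightly. The grip gave a joint value of 0.16 (0.15 after a small offset correction) and the network gave 0.13; both are within the allowed range.
- **Bystanders:** the bystanders that show in the last picture (timer, weight, tape roll) look undisturbed. The pen is out of that view; it was in place in the picture before. I did not measure their positions.

The contact forces were read at the wrist rather than at the edges. Friction on the bed and along the edge would make the actual pushes somewhat lower.

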